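# Slide the calibration puck along the rail into the reading corner

## Task

Using only the fingertips, push the round calibration puck across the black deck of the reflectance meter until it rests against the long rail, in the middle part of the rail. Then slide it along the rail, keeping it against the rail all the way, into the open corner pocket that has the round reading window in its floor, until it is fully home against both the rail and the end stop. Do not pick up or tip the puck, leave the square block in the other pocket and the jar and weight beside the meter undisturbed, and finish clear of everything.

Things in the scene. Friction and masses are not known exactly. Their poses are not given: they have to be found in the camera images.
- deck: Fixed low white box, 230 mm (x) by 340 mm (y), with a flat black floor 30 mm above the table. Origin: centre of its underside. +x points to the long aluminium rail, away from the robot. At each end (y = +150 and -150 mm: inner faces) an end stop 18 mm high, spanning x = 0 to 90 mm, closes a corner pocket. Nothing else but the puck stands on the floor.
- rail_mid (a point): Middle of the rail's inner face, at floor level: deck x = 70 mm, y = 0. The rail runs straight along the deck's y from end stop to end stop, 18 mm high above the floor, 20 mm thick. Axes as the deck's.
- lip_left (a point): Centre of the low lip, at floor level, on the robot's side of the pocket at the deck's +y end: deck x = 10, y = 135 mm. The lip is 10 mm high, 12 mm thick (x), 30 mm long (y, in from the end stop). Between lip and rail the pocket is 54 mm wide, open to the middle of the deck. The other pocket is its mirror image at -y.
- puck: Loose round puck, a flat aluminium cylinder with a white ceramic top, 50 mm diameter, 24 mm high, 0.08 to 0.15 kg. It stands on the deck floor near the middle of the rail's length (at most 35 mm to either side), its rim 25 to 75 mm clear of the rail. Origin: centre of its underside; z is its axis. Its yaw means nothing. Slick on deck and rail (friction about 0.3); it slides with a push under 1 N.
- window: The reading window: a flat round steel ring of 34 mm diameter with a black centre, flush in the floor of the free pocket (at the deck's +y or -y end). Origin: its centre at floor level, which is exactly where the puck's centre lies when it touches both rail and end stop: deck x = +45 mm, y = +125 or -125 mm.
- block: Loose square grey plastic block 46 x 46 x 22 mm, which covers the port in the other pocket (to be left there). Origin: centre of its underside.
- jar: Loose amber jar, 44 mm diameter, 58 mm high, on the table off the deck's +y end, its axis at least 230 mm from the deck's centre (leave alone). Origin: centre of its underside.
- weight: Loose brass weight with a knob, 32 mm diameter, 47 mm high, on the table off the deck's -y end, its axis at least 230 mm from the deck's centre (leave alone). Origin: centre of its underside.
Mind the look-alikes: they are no part of the job. There is more than one size of the puck; the job needs the middle-sized.

How it is judged:
On the way, in this order (a step that is already met when the one before it is completed fails the run):
1. the puck rests against the rail, in the middle part of its length (x of puck in the frame of deck above 0.041 m and y of puck in the frame of deck between -0.08 and 0.08 m), for 0.2 s.
2. the puck is home in the window's pocket, against the rail and the end stop (horizontal distance between puck and window below 0.005 m and x of puck in the frame of deck above 0.0405 m), for 0.2 s.
At the end, for the whole second after the job is handed in: The puck lies flat and at rest over the window, its centre within 5 mm of the seated point and within 4.5 mm of touching the rail; block within 8 mm, jar and weight within 10 mm of where they stood (all of step 2 and angle between puck's own z axis and vertical below 0.06 rad and z of puck in the frame of deck below 0.033 m and linear speed of puck below 0.01 m/s and distance of block from where it was at the start of the episode below 0.008 m and distance of each of jar, weight from where it was at the start of the episode below 0.01 m).
It fails at once if the puck is lifted off the deck floor (over 6 mm) or tipped (over 0.25 rad) (z of puck in the frame of deck above 0.036 m or angle between puck's own z axis and vertical above 0.25 rad).
It fails at once if the puck is more than 8 mm off the rail outside the middle part (over 80 mm from the middle of the rail) (x of puck in the frame of deck below 0.037 m and (y of puck in the frame of deck above 0.08 m or y of puck in the frame of deck below -0.08 m)).
It fails at once if the block is moved (8 mm), or the jar or weight moved (10 mm) (distance of block from where it was at the start of the episode above 0.008 m or distance of any of jar, weight from where it was at the start of the episode above 0.01 m).
It also fails if it takes over 51 s, if anything falls off the work surface, if the arm or the gripper's body presses on something with over 40 N, if the wrist force passes 120 N, or if a joint passes its speed limit or range.

## Robot

A 7-joint arm with a two-finger parallel gripper is mounted at the origin on the work surface. World frame = base frame: x ahead of the robot, y to its left, z up, the work surface at z = 0. Lengths are in m, angles in rad, forces in N, time in s.
With the tool pointing down it reaches from about 0.425 to 0.925 m from the base axis. Payload 6.8 kg.
Tool frame: the origin (TCP) lies on the centre line of the jaws, within the pads' length; the fingertips stand bot.tip_reach ahead of it and the grasp point (between the pads) lies 3 mm ahead of it (bot.tip_reach is the distance from the TCP to the fingertips, in m); z points along the fingers, y is the line along which they close (so a half turn about z gives the same grasp; the last joint's range is limited). The gripper opens to 85 mm and grips with 20 to 120 N. Pads are 22 mm wide; open, the fingers measure 114 mm over their backs; the gripper's body (76 mm by 85 mm) begins 54 mm behind the grasp point. The pads swing forward as they close: fully open they stand 13 mm farther back than shut.
Start: joints at [1.02, 0.477, 0.022, 1.555, -0.011, 1.109, -0.083], TCP at [0.289, -0.61, 0.253] pointing down, gripper open.
Joint ranges: [-2.96, 2.96], [-0.34, 2.1], [-1.41, 1.46], [0.24, 2.44], [-1.37, 4.51], [0.17, 1.92], [-2.96, 2.96]. Speed limits (rad/s): [2.39, 2.39, 3.14, 3.14, 3.14, 3.14, 3.14].

## Interface

Orientations are given as a unit quaternion [w, x, y, z].
In Python, from station import bot gives the robot as it stands.
- The arm moves only by the tool jog_arm, never from a script. Its argument "deltas" is a list of rows, each a list of 7 numbers: the shift along the world's x, y, z in m, then the turn, a rotation vector about the world's x, y, z in rad, then the opening, from 0 (shut) to 1 (fully open). In form: [[x, y, z, rx, ry, rz, grip], ...]. A call has 1 to 10 rows; each row shifts and turns the commanded pose from where the row before left it; what a row does not reach is not made up. A row lasts 1/10 s, in which the tool goes at most 50 mm and 8.59 degrees, less where a joint would pass 70% of its speed; a pose out of reach is approached as far as the arm can. A call with a gripper value outside its range is refused whole. The fingers move at their own pace and stop on an object; "newtons" is the grip in N (left out, the last holds). Time passes only in rows, so rows that do not move let the fingers close. It gives the time, the measured TCP pose, the force, the opening and the grip force at its end, in the units of the state.
- bot.get_obs(): the state, without advancing time (a new reading comes with each control period).
- bot.read_camera(name): name is "scene" or "top"; returns a dict with "img" (400x640x3 uint8, red, green, blue), "K" (3x3 intrinsics, pixels), "dist_coeffs" ([k1, k2, p1, p2, k3] as OpenCV has them; the pictures are not rectified), "eye" and "attitude" of the camera in the world. Camera axes: x right, y down, z forward; pixel columns grow to the right and rows downward; lengths in m; the calibration is good to about 2 mm. A picture is of the moment at which its call begins. There is no depth.
- bot.hand_in(): hands the job in; it is judged then, once.
The state is a dict: "t": time; "q": joint angles; "joint_vel": joint speeds; "joint_torque": joint torques, N m; "eef_pos": TCP position; "tool_rot": TCP orientation; "contact_force": force on the tool from outside, world axes, zero at the start; "torque": the same for the moment, N m; "gripper_width": opening from 0.0 (shut) to 1.0 (fully open); "grasp_force": force on a finger pad.
Only numpy, scipy, OpenCV 4.12 (cv2) and the standard library are available. Lean on these libraries where they do the work, as an engineer would, in place of code of your own. Each camera call takes 0.05 s, during which the arm holds its last target. There are 200 camera calls.

## Working session

There is one attempt and no reset: what is moved stays moved. The work goes in short steps, Python scripts to look and compute and a tool call to move; the robot and the scene stay as the last step left them, time stands still between calls to the robot, and variables do not carry over. Pictures are saved under pics/ and viewed, at most 10 in all, crops included, and the job is handed in when it is done.

Besides the shell and the picture viewer there is one more tool, called as name([rows], argument=value, ...), one row to a line, values as JSON. jog_arm: Moves the arm, as the interface text tells. Its arguments: {"type":"object","properties":{"deltas":{"type":"array"},"newtons":{"type":"number"}},"required":["deltas"]}

```bash
ls; mkdir -p pics; python3 - <<'E'
from station import bot
import cv2,json
for n in("top","scene"):
    c=bot.read_camera(n); cv2.imwrite(f"pics/{n}0.png",c["img"][:,:,::-1]); print(n,c["K"],c["dist_coeffs"],c["eye"],c["attitude"])
o=bot.get_obs(); print(bot.tip_reach,o)
E
```

```text
pics
top [[386.61970504   0.         317.23409489]
 [  0.         386.61970504 202.23917107]
 [  0.           0.           1.        ]] [-2.78375998e-05  0.00000000e+00  0.00000000e+00  0.00000000e+00
  0.00000000e+00] [0.48304496 0.03853094 0.84014141] [ 0.02184395 -0.70251924  0.71108919 -0.01848561]
scene [[404.7827831    0.         315.46542352]
 [  0.         404.7827831  200.35396518]
 [  0.           0.           1.        ]] [-0.0001704  0.         0.         0.         0.       ] [ 1.15253764 -0.14326277  0.76760199] [-0.28277872  0.74302901  0.56364793 -0.22415419]
0.022 {'t': 0.1, 'q': array([ 1.0199273 ,  0.47774922,  0.02233982,  1.55635125, -0.01152535,
        1.10927973, -0.08308314]), 'joint_vel': array([-0.00138894, -0.00015518, -0.00070262, -0.0027411 ,  0.00035788,
        0.00042554,  0.00162393]), 'joint_torque': array([ 5.31444573e-03, -5.97754383e+01,  1.61451146e+00, -2.81951398e+01,
        1.29034903e-02,  5.04388139e-03, -1.83614821e-05]), 'eef_pos': array([ 0.28898794, -0.60946236,  0.25240209]), 'tool_rot': array([-7.97522024e-04,  9.75590950e-01,  2.19594193e-01, -2.29551947e-04]), 'contact_force': array([ 0.53341608, -0.46070987, -0.33150975]), 'torque': array([-0.00395817,  0.02528438, -0.02527004]), 'grasp_force': 0.0, 'gripper_width': 0.9979509848400402}
```

View pics/top0.png

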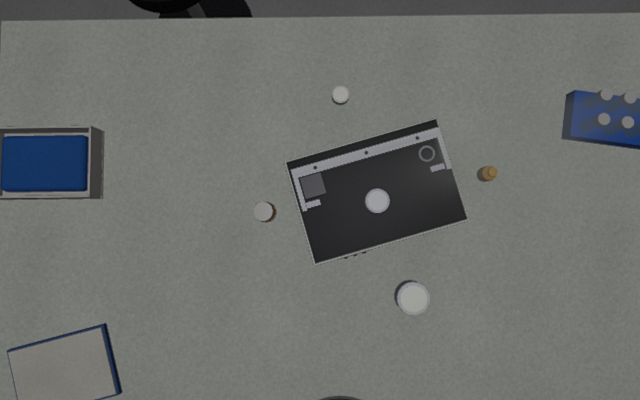

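View pics/scene0.png

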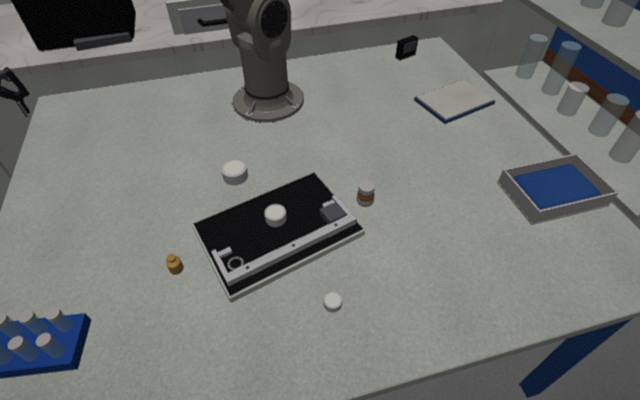

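The top view shows three white pucks: small at (341,95), middle at (377,201) on the deck, and large at (413,298). The one on the deck, about 25 px across, fits the description: it is mid-sized and stands on the black floor. The window ring is at (427,153), at the deck's -y end. The block is at (313,185), the jar at (264,211) and the weight at (488,173). I'll confirm with an enlarged crop.

```bash
python3 - <<'E'
import cv2
i=cv2.imread("pics/top0.png")[110:275,280:480]
cv2.imwrite("pics/crop0.png",cv2.resize(i,None,fx=3.6,fy=3.6,interpolation=cv2.INTER_CUBIC))
E
```

```text
(no output)
```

View pics/crop0.png

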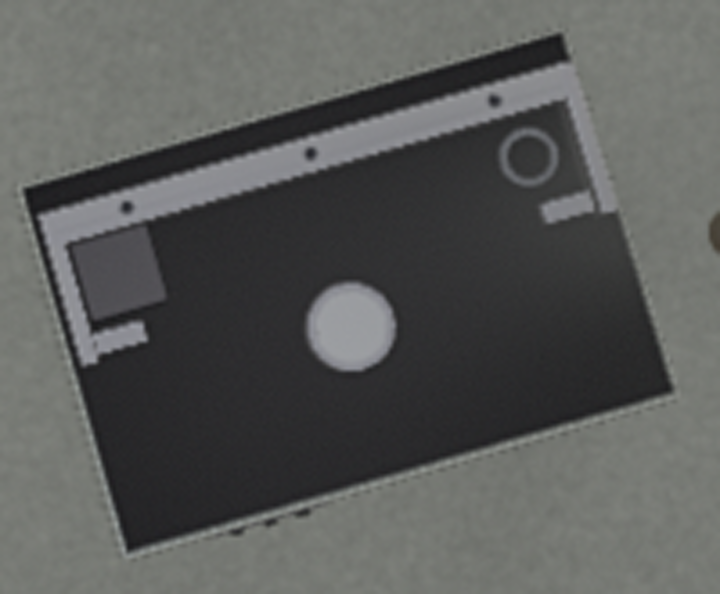

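The crop confirms it: the mid-sized puck is at (351,326), the window ring at (529,157), and the deck corners are at (23,187), (563,34), (673,392) and (127,552).

```bash
cat > h.py <<'E'
import numpy as np, cv2
from scipy.spatial.transform import Rotation as R
def ray(c,uv,z):
    p=cv2.undistortPoints(np.array([[uv]],float),c["K"],c["dist_coeffs"])[0,0]
    d=R.from_quat(np.roll(c["attitude"],-1)).apply([p[0],p[1],1]); e=np.array(c["eye"])
    return (e+d*(z-e[2])/d[2])
def fit(src,dst):
    s,d=np.array(src)[:,:2],np.array(dst)[:,:2]; ms,md=s.mean(0),d.mean(0)
    a,b=s-ms,d-md; th=np.arctan2((a[:,0]*b[:,1]-a[:,1]*b[:,0]).sum(),(a*b).sum())
    M=np.array([[np.cos(th),-np.sin(th)],[np.sin(th),np.cos(th)]]); return th,M,md-M@ms
E
python3 - <<'E'
from h import *; from station import bot
c=bot.read_camera("top"); f=lambda x,y,z:ray(c,(280+(x+.5)/3.6-.5,110+(y+.5)/3.6-.5),z)
S=[(.115,.17),(.115,-.17),(-.115,-.17),(-.115,.17),(.045,-.125),(.08,0)]
P=[f(23,187,.03),f(563,34,.03),f(673,392,.03),f(127,552,.03),f(529,157,.03),f(310,154,.048)]
th,M,t=fit(S,P); print("th",th,"t",t); print(np.array(P)[:,:2]-(np.array(S)@M.T+t))
for n,p in dict(puck=f(351,326,.054),block=f(117,272,.052),jar=ray(c,(264,211),.058),weight=ray(c,(488,173),.045),big=ray(c,(413,298),.03)).items(): print(n,p[:2],(p[:2]-t)@M)
d=lambda x,y:M@[x,y]+t
for a in[(.045,0),(.045,-.125),(1,0)]: print(a,d(*a))
print("axes",M)
o=bot.get_obs(); print(o["eef_pos"],R.from_quat(np.roll(o["tool_rot"],-1)).as_matrix())
E
```

```text
th 0.26852023960586047 t [ 0.55332    -0.08137265]
[[-2.94140900e-03 -6.05585512e-03]
 [-6.36391453e-03  2.73799836e-03]
 [ 3.86587265e-03  6.21868303e-03]
 [ 5.51089858e-03 -3.58581621e-03]
 [ 2.09883424e-04 -1.77889390e-05]
 [-2.81331120e-04  7.02778873e-04]]
puck [ 0.53063186 -0.07999434] [-0.02150943  0.00734819]
block [0.56314934 0.0520173 ] [0.04486612 0.12600208]
jar [0.51128392 0.14999249] [0.02085263 0.23422644]
weight [ 0.58460023 -0.31117669] [-0.03080887 -0.22986771]
big [ 0.32865031 -0.15346354] [-0.23574462 -0.00990149]
(0.045, 0) [ 0.59670741 -0.06943392]
(0.045, -0.125) [ 0.62987053 -0.18995449]
(1, 0) [1.51748454 0.18393235]
axes [[ 0.96416454 -0.265305  ]
 [ 0.265305    0.96416454]]
[ 0.28904418 -0.6095279   0.25254924] [[ 9.03540042e-01  4.28503133e-01 -6.76668019e-04]
 [ 4.28503656e-01 -9.03539243e-01  1.20532113e-03]
 [-9.49122283e-05 -1.37901063e-03 -9.99999045e-01]]
```

jog_arm([
  [0.016,0.042,0,0,0,-0.0175,0],
  [0.016,0.042,0,0,0,-0.0175,0],
  [0.016,0.042,0,0,0,-0.0175,0],
  [0.016,0.042,0,0,0,-0.0175,0],
  [0.016,0.042,0,0,0,-0.0175,0],
  [0.016,0.042,0,0,0,-0.0175,0],
  [0.016,0.042,0,0,0,-0.0175,0],
  [0.016,0.042,0,0,0,-0.0175,0],
  [0.016,0.042,0,0,0,-0.0175,0],
  [0.016,0.042,0,0,0,-0.0175,0],
])

```text
t: 1.15
eef_pos: [0.4494, -0.1882, 0.2533]
tool_rot: [0.0, 0.991, 0.133, 0.0]
contact_force: [1.3, -0.7, 0.4]
gripper_width: -0.003
grasp_force: 0.0
```

jog_arm([
  [0.01,0.031,0,0,0,0,0],
  [0.01,0.031,0,0,0,0,0],
  [0.01,0.032,0,0,0,0,0],
  [0,0,-0.04,0,0,0,0],
  [0,0,-0.04,0,0,0,0],
  [0,0,-0.04,0,0,0,0],
  [0,0,-0.04,0,0,0,0],
  [0,0,-0.01,0,0,0,0],
  [0,0,-0.01,0,0,0,0],
  [0,0,0,0,0,0,0],
])

```text
t: 2.15
eef_pos: [0.4795, -0.0959, 0.0734]
tool_rot: [-0.0, 0.991, 0.133, -0.0]
contact_force: [0.2, 0.3, -0.3]
gripper_width: -0.004
grasp_force: 0.0
```

```bash
python3 - <<'E'
from station import bot
import cv2
c=bot.read_camera("scene")["img"][:,:,::-1][140:310,180:380]
cv2.imwrite("pics/s1.png",cv2.resize(c,None,fx=3.5,fy=3.5,interpolation=cv2.INTER_CUBIC)); print(bot.get_obs()["contact_force"],bot.get_obs()["eef_pos"])
E
```

```text
[ 0.0799644  -0.09089522  0.57686042] [ 0.48001624 -0.0960458   0.0741925 ]
```

View pics/s1.png

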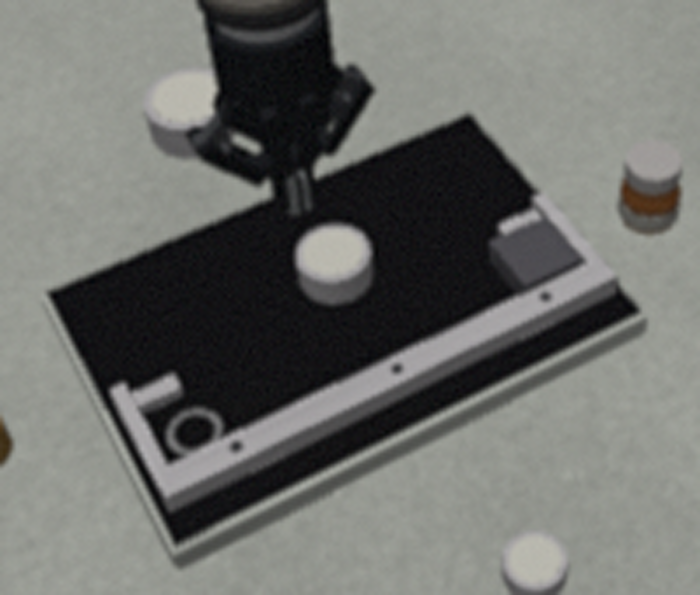

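The shut fingertips stand just robot-side of the puck (puck in crop at (333,262), tips at (298,210)) and are clear of the floor. I'll lower them a little more.

jog_arm([
  [-0.0005,0.002,-0.004,0,0,0,0],
  [0,0,-0.003,0,0,0,0],
  [0,0,-0.003,0,0,0,0],
  [0,0,-0.002,0,0,0,0],
  [0,0,0,0,0,0,0],
])

```text
t: 2.7
eef_pos: [0.4786, -0.0939, 0.0611]
tool_rot: [-0.0, 0.991, 0.133, -0.0]
contact_force: [-0.5, -0.1, -0.2]
gripper_width: -0.002
grasp_force: 0.0
```

jog_arm([
  [0.0068,0.0019,0,0,0,0,0],
  [0.0068,0.0019,0,0,0,0,0],
  [0.0068,0.0019,0,0,0,0,0],
  [0.0068,0.0019,0,0,0,0,0],
  [0.0068,0.0019,0,0,0,0,0],
  [0.0068,0.0019,0,0,0,0,0],
  [0.0068,0.0019,0,0,0,0,0],
  [0.0068,0.0019,0,0,0,0,0],
  [0.0068,0.0019,0,0,0,0,0],
  [0.0068,0.0019,0,0,0,0,0],
])

```text
t: 3.7
eef_pos: [0.5473, -0.0747, 0.0613]
tool_rot: [-0.0, 0.991, 0.133, -0.0]
contact_force: [-0.3, 0.1, 1.2]
gripper_width: -0.004
grasp_force: 0.2
```

```bash
python3 - <<'E'
from station import bot
from h import *
c=bot.read_camera("top"); cv2.imwrite("pics/t2.png",cv2.resize(c["img"][:,:,::-1][110:275,280:480],None,fx=3.6,fy=3.6,interpolation=cv2.INTER_CUBIC))
t=np.array([.5533,-.0814]);M=np.array([[.964,-.2653],[.2653,.964]])
o=bot.get_obs(); print("deck",(o["eef_pos"][:2]-t)@M,o["eef_pos"][2],o["contact_force"])
E
```

```text
deck [-0.0025567   0.00816312] 0.061505350954679586 [ 1.33928008 -0.20153442 -0.15179888]
```

View pics/t2.png

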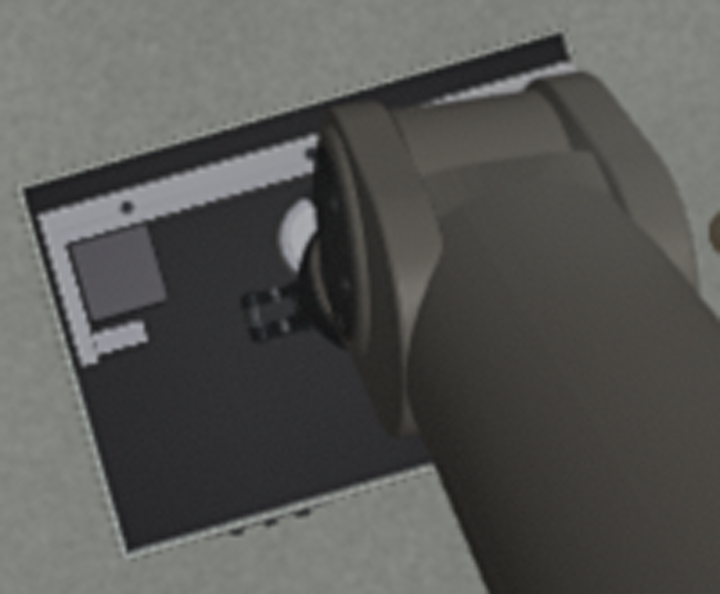

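The puck, its left rim visible at crop (279,237), is ahead of the tips and about 10 mm from the rail. I'll finish this push slowly.

jog_arm([
  [0.0024,0.0007,0,0,0,0,0],
  [0.0024,0.0007,0,0,0,0,0],
  [0.0016,0.0004,0,0,0,0,0],
  [0.001,0.0002,0,0,0,0,0],
  [0.001,0.0003,0,0,0,0,0],
  [0.001,0.0003,0,0,0,0,0],
  [0.001,0.0003,0,0,0,0,0],
  [0,0,0,0,0,0,0],
])

```text
t: 4.55
eef_pos: [0.5573, -0.0719, 0.0613]
tool_rot: [-0.0, 0.991, 0.134, 0.0]
contact_force: [-0.4, -0.4, 1.0]
gripper_width: 0.004
grasp_force: 0.0
```

jog_arm([
  [0.001,0.0003,0,0,0,0,0],
  [0.001,0.0003,0,0,0,0,0],
  [0,0,0,0,0,0,0],
  [0,0,0,0,0,0,0],
])

```text
t: 4.95
eef_pos: [0.5593, -0.0714, 0.0613]
tool_rot: [0.0, 0.991, 0.134, 0.0]
contact_force: [0.2, -0.3, 0.6]
gripper_width: 0.003
grasp_force: 0.0
```

jog_arm([
  [0.001,0.0003,0,0,0,0,0],
  [0.001,0.0003,0,0,0,0,0],
  [0,0,0,0,0,0,0],
  [0,0,0,0,0,0,0],
])

```text
t: 5.35
eef_pos: [0.5605, -0.071, 0.0611]
tool_rot: [0.0, 0.991, 0.133, -0.001]
contact_force: [-3.4, -1.2, 1.6]
gripper_width: -0.003
grasp_force: 1.6
```

Contact with the rail shows as about 3.6 N. I'll hold briefly, back off, and go round to the puck's +y side, turned about 0.2 rad so the push also presses it towards the rail.

jog_arm([
  [0,0,0,0,0,0,0],
  [0,0,0,0,0,0,0],
  [-0.003,-0.0008,0,0,0,0,0],
  [-0.01,-0.0028,0,0,0,0,0],
  [-0.01,-0.0028,0,0,0,0,0],
  [-0.0036,0.013,0,0,0,0.05,0],
  [-0.0036,0.013,0,0,0,0.05,0],
  [-0.0036,0.013,0,0,0,0.05,0],
  [-0.0036,0.013,0,0,0,0.05,0],
  [0,0,0,0,0,0,0],
])

```text
t: 6.35
eef_pos: [0.5233, -0.0219, 0.0613]
tool_rot: [-0.001, 0.972, 0.235, 0.0]
contact_force: [0.8, -0.5, 0.7]
gripper_width: -0.004
grasp_force: 0.0
```

```bash
python3 - <<'E'
from station import bot
from h import *
c=bot.read_camera("scene"); cv2.imwrite("pics/s3.png",cv2.resize(c["img"][:,:,::-1][140:310,180:380],None,fx=3.5,fy=3.5,interpolation=cv2.INTER_CUBIC))
t=np.array([.5533,-.0814]);M=np.array([[.964,-.2653],[.2653,.964]])
o=bot.get_obs(); print("deck",(o["eef_pos"][:2]-t)@M,o["eef_pos"][2],o["tool_rot"],o["contact_force"])
E
```

```text
deck [-0.0132045   0.06366774] 0.06136128199422767 [-2.96684862e-04  9.72397127e-01  2.33331795e-01  1.15716390e-04] [ 0.46288654 -0.74120097 -0.07954809]
```

View pics/s3.png

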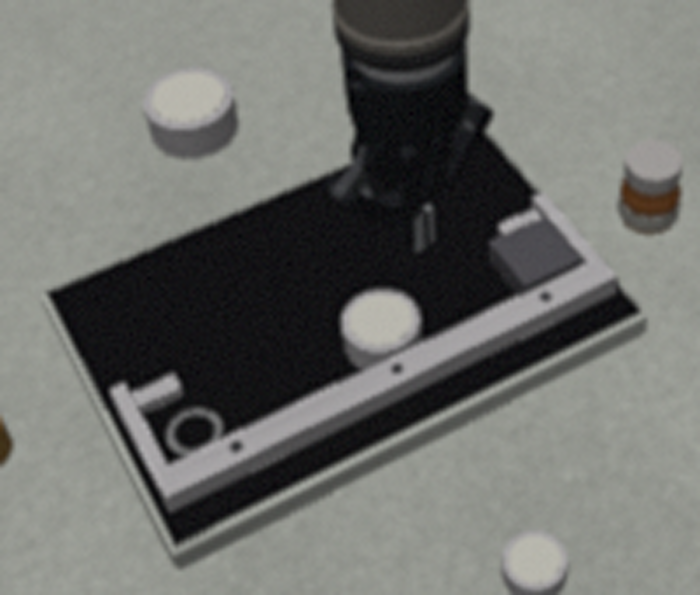

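The puck stands at the rail, with its top centre at crop (380,320). The tips are at (425,230) on its +y side, and the block is untouched. A quick numeric check follows.

```bash
python3 - <<'E'
from station import bot
from h import *
c=bot.read_camera("scene")
t=np.array([.5533,-.0814]);M=np.array([[.964,-.2653],[.2653,.964]])
for n,u,v,z in[("puck",380.5,320,.054),("screw",397,369,.048),("win",194,432,.03)]: print(n,(ray(c,(180+(u+.5)/3.5-.5,140+(v+.5)/3.5-.5),z)[:2]-t)@M)
E
```

```text
puck [0.04592722 0.00512958]
screw [ 0.08114858 -0.00244524]
win [ 0.04590664 -0.12745932]
```

jog_arm([
  [0.01,0.0028,0,0,0,0,0],
  [0.01,0.0028,0,0,0,0,0],
  [0.01,0.0028,0,0,0,0,0],
  [0.01,0.0028,0,0,0,0,0],
  [0.008,0.0022,0,0,0,0,0],
  [0,0,0,0,0,0,0],
])

```text
t: 7.05
eef_pos: [0.5732, -0.0112, 0.0613]
tool_rot: [-0.0, 0.973, 0.232, 0.001]
contact_force: [-0.3, 1.3, -0.4]
gripper_width: 0.002
grasp_force: 0.0
```

jog_arm([
  [0.0016,-0.0058,0,0,0,0,0],
  [0.0016,-0.0058,0,0,0,0,0],
  [0.0016,-0.0058,0,0,0,0,0],
  [0.0016,-0.0058,0,0,0,0,0],
  [0.0016,-0.0058,0,0,0,0,0],
  [0.0016,-0.0058,0,0,0,0,0],
  [0.0016,-0.0058,0,0,0,0,0],
  [0.0016,-0.0058,0,0,0,0,0],
  [0.0016,-0.0058,0,0,0,0,0],
  [0.0016,-0.0058,0,0,0,0,0],
])

```text
t: 8.05
eef_pos: [0.5879, -0.0703, 0.0613]
tool_rot: [-0.0, 0.973, 0.232, 0.0]
contact_force: [-0.2, 0.5, -0.4]
gripper_width: -0.002
grasp_force: 0.2
```

```bash
python3 - <<'E'
from station import bot
from h import *
c=bot.read_camera("scene"); cv2.imwrite("pics/s4.png",cv2.resize(c["img"][:,:,::-1][140:310,180:380],None,fx=3.5,fy=3.5,interpolation=cv2.INTER_CUBIC))
t=np.array([.5533,-.0814]);M=np.array([[.964,-.2653],[.2653,.964]])
o=bot.get_obs(); print("deck",(o["eef_pos"][:2]-t)@M,o["eef_pos"][2],o["contact_force"])
E
```

```text
deck [0.03612655 0.00013869] 0.06131457894579492 [ 1.34044897 -1.12512674  0.02542848]
```

View pics/s4.png

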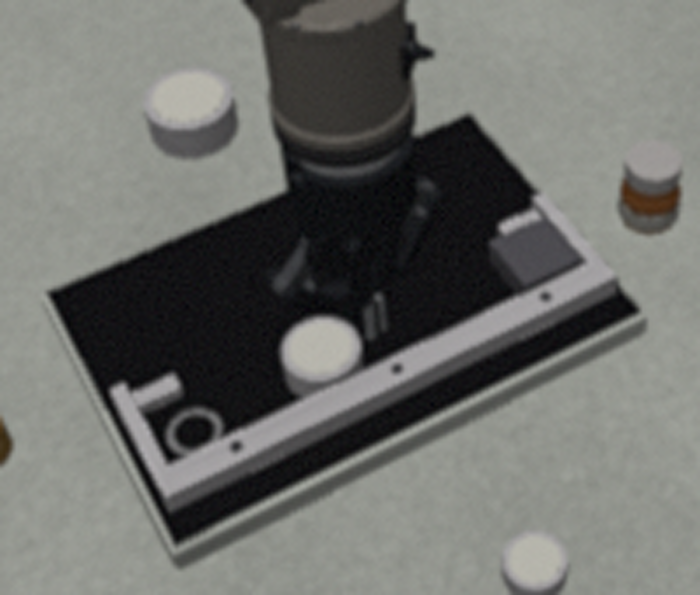

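The puck has slid along the rail; its top centre is at crop (320,347), with the tips behind it at (375,315).

```bash
python3 - <<'E'
from station import bot
from h import *
c=bot.read_camera("scene")
t=np.array([.5533,-.0814]);M=np.array([[.964,-.2653],[.2653,.964]])
print((ray(c,(180+(320.5+.5)/3.5-.5,140+(347+.5)/3.5-.5),.054)[:2]-t)@M)
E
```

```text
[ 0.04524132 -0.03721992]
```

jog_arm([
  [0.0016,-0.0048,0,0,0,0,0],
  [0.0016,-0.0048,0,0,0,0,0],
  [0.0015,-0.0048,0,0,0,0,0],
  [0.0014,-0.0048,0,0,0,0,0],
  [0.0014,-0.0048,0,0,0,0,0],
  [0.0014,-0.0048,0,0,0,0,0],
])

```text
t: 8.75
eef_pos: [0.5968, -0.0991, 0.0613]
tool_rot: [0.0, 0.973, 0.232, 0.0]
contact_force: [0.1, -0.3, 0.1]
gripper_width: -0.003
grasp_force: 0.2
```

jog_arm([
  [0.0013,-0.0048,0,0,0,0,0],
  [0.0013,-0.0048,0,0,0,0,0],
  [0.0013,-0.0048,0,0,0,0,0],
  [0.0013,-0.0048,0,0,0,0,0],
  [0.0013,-0.0048,0,0,0,0,0],
  [0.0013,-0.0048,0,0,0,0,0],
  [0.0013,-0.0048,0,0,0,0,0],
  [0.0013,-0.0048,0,0,0,0,0],
  [0.001,-0.0035,0,0,0,0,0],
  [0.0008,-0.0025,0,0,0,0,0],
])

```text
t: 9.75
eef_pos: [0.6089, -0.1435, 0.0613]
tool_rot: [0.0, 0.973, 0.232, -0.0]
contact_force: [0.6, 0.1, 0.5]
gripper_width: 0.003
grasp_force: 0.2
```

jog_arm([
  [0.0007,-0.0024,0,0,0,0,0],
  [0.0005,-0.0019,0,0,0,0,0],
  [0.0004,-0.0014,0,0,0,0,0],
  [0.0003,-0.001,0,0,0,0,0],
  [0.0003,-0.001,0,0,0,0,0],
  [0.0003,-0.001,0,0,0,0,0],
  [0.0003,-0.001,0,0,0,0,0],
  [0,0,0,0,0,0,0],
])

```text
t: 10.55
eef_pos: [0.6117, -0.1529, 0.0613]
tool_rot: [0.0, 0.973, 0.232, 0.0]
contact_force: [0.3, -0.3, 0.2]
gripper_width: -0.003
grasp_force: 0.0
```

jog_arm([
  [0.0003,-0.001,0,0,0,0,0],
  [0.0003,-0.001,0,0,0,0,0],
  [0,0,0,0,0,0,0],
  [0,0,0,0,0,0,0],
])

```text
t: 10.95
eef_pos: [0.6123, -0.1548, 0.0613]
tool_rot: [0.0, 0.973, 0.232, 0.0]
contact_force: [-0.2, -0.1, -0.1]
gripper_width: 0.001
grasp_force: 0.0
```

```bash
python3 - <<'E'
from station import bot
from h import *
c=bot.read_camera("scene"); cv2.imwrite("pics/s5.png",cv2.resize(c["img"][:,:,::-1][200:300,180:310],None,fx=6,fy=6,interpolation=cv2.INTER_CUBIC))
t=np.array([.5533,-.0814]);M=np.array([[.964,-.2653],[.2653,.964]])
o=bot.get_obs(); print("deck",(o["eef_pos"][:2]-t)@M,o["eef_pos"][2],o["contact_force"])
E
```

```text
deck [ 0.03737552 -0.08638378] 0.06133824539602192 [ 0.84162812 -0.47257611  0.3615502 ]
```

View pics/s5.png

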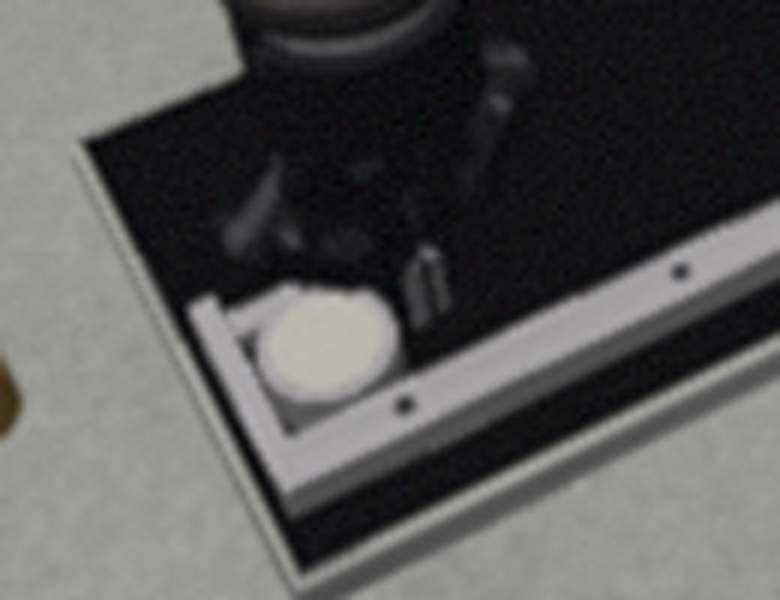

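The puck (top centre near crop (325,345)) is in the pocket and almost at the end stop, but no contact force shows yet. I'll creep on.

jog_arm([
  [0.0003,-0.001,0,0,0,0,0],
  [0.0003,-0.001,0,0,0,0,0],
  [0,0,0,0,0,0,0],
  [0,0,0,0,0,0,0],
])

```text
t: 11.4
eef_pos: [0.6127, -0.1563, 0.0613]
tool_rot: [-0.0, 0.973, 0.232, -0.0]
contact_force: [-1.5, 0.6, 0.8]
gripper_width: -0.003
grasp_force: 1.1
```

jog_arm([
  [0.0003,-0.001,0,0,0,0,0],
  [0,0,0,0,0,0,0],
  [0,0,0,0,0,0,0],
  [0,0,0,0,0,0,0],
])

```text
t: 11.8
eef_pos: [0.6128, -0.1565, 0.0612]
tool_rot: [-0.001, 0.973, 0.232, -0.0]
contact_force: [-2.4, 5.0, 1.8]
gripper_width: -0.001
grasp_force: 2.6
```

Firm contact at the end stop, about 5.5 N and no further travel. I'll retreat along +y, then up and back.

jog_arm([
  [-0.0008,0.003,0,0,0,0,0],
  [-0.0016,0.006,0,0,0,0,0],
  [-0.004,0.0145,0,0,0,0,0],
  [0,0,0.03,0,0,0,0],
  [0,0,0.04,0,0,0,0],
  [0,0,0.04,0,0,0,0],
  [0,0,0.04,0,0,0,0],
  [-0.03,0.03,0.02,0,0,0,0],
  [-0.03,0.03,0,0,0,0,0],
  [-0.03,0.03,0,0,0,0,0],
])

```text
t: 12.8
eef_pos: [0.5158, -0.0425, 0.2322]
tool_rot: [0.0, 0.973, 0.232, 0.001]
contact_force: [-0.8, 0.7, -0.2]
gripper_width: 0.0
grasp_force: 0.0
```

jog_arm([
  [-0.01,0.045,0,0,0,0,0],
  [-0.01,0.045,0,0,0,0,0],
  [-0.01,0.045,0,0,0,0,0],
  [-0.01,0.045,0,0,0,0,0],
  [-0.01,0.045,0,0,0,0,0],
  [0,0.045,0,0,0,0,0],
  [0,0.045,0,0,0,0,0],
  [0,0,0,0,0,0,0],
])

```text
t: 13.6
eef_pos: [0.4642, 0.2787, 0.2319]
tool_rot: [-0.002, 0.972, 0.237, 0.001]
contact_force: [-0.5, 0.0, -0.2]
gripper_width: -0.0
grasp_force: 0.0
```

```bash
python3 - <<'E'
from station import bot
from h import *
c=bot.read_camera("top"); cv2.imwrite("pics/t6.png",cv2.resize(c["img"][:,:,::-1][110:275,280:480],None,fx=3.6,fy=3.6,interpolation=cv2.INTER_CUBIC))
o=bot.get_obs(); print(o["eef_pos"],o["t"])
g=c["img"][135:180,395:455].min(2); 
t=np.array([.5533,-.0814]);M=np.array([[.964,-.2653],[.2653,.964]])
n,l,s,ce=cv2.connectedComponentsWithStats((g>150).astype(np.uint8))
for i in range(1,n):
    if s[i,4]>50: print(s[i],(ray(c,ce[i]+[395,135],.054)[:2]-t)@M)
E
```

```text
[0.46492342 0.27497225 0.23142612] 13.65
[ 26   7  19  19 277] [ 0.0459198  -0.12470841]
```

View pics/t6.png

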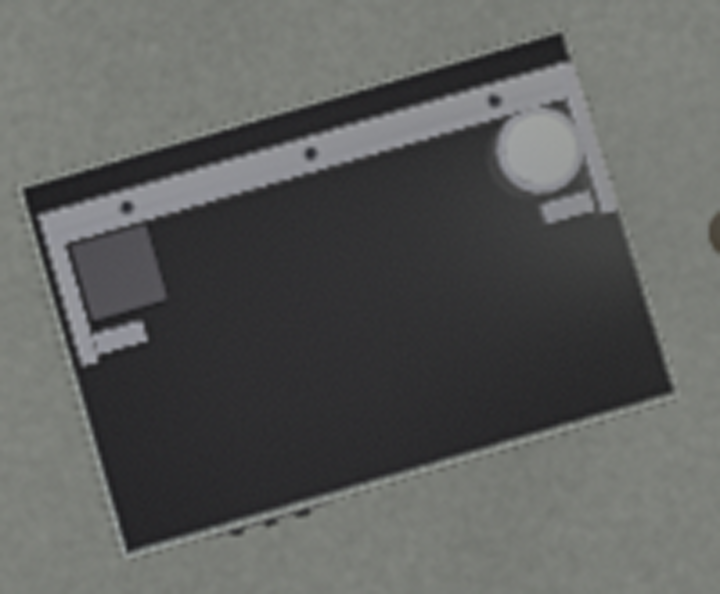

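The puck (crop (539,150)) covers the window, measured at deck (45.9, -124.7) mm, about 1 mm from the seated point. The block hasn't moved and the arm is clear, so I'm handing in.

```bash
python3 -c "
from station import bot
print(bot.hand_in())"
```

```text
the job is handed in; nothing more can be done
None
```

I pushed the puck to the rail and slid it along into the window's pocket; it now sits against the rail and end stop, about 1 mm from the seated point by camera. The block is unmoved, the arm stayed well clear of the jar and weight, and the job was handed in at about 14 s; no verdict came back.

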